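# Refill the tea box past its sprung flaps

### The job

Refill the tea box: take the green carton out of its rack and stand it on the wooden chopping board, let go, and take it again by its two narrow sides, because only there does the slot of the white box leave room for fingers. Holding it upright, push it down past the two sprung orange flaps until it stands on the floor of the box, let go and take the hand out so that the flaps spring shut, then slide the blue cover fully closed over the slot. Never lay the carton down, and leave the spice jar, the teaspoon and the honey jar where they are.

Things in the scene. Friction and masses are not known exactly. Their poses are not given: they have to be found in the camera images.
- carton: loose green carton with a cream band, rigid, about 0.13 kg: 30 mm along its x (between the broad faces), 62 mm along its y (between the narrow sides), 85 mm tall. Origin at the centre of its underside, z up. It starts upright in the rack.
- rack: fixed dark steel rack, origin at the centre of its underside on the worktop. The carton stands on its 6 mm base plate, the carton's x and y along the rack's x and y, between two upright cheeks 88 mm high whose inner faces are at y = +-36.5 mm, and two low lips (13 mm high above the worktop) at x = +-21 mm. Above the lips the rack is open towards +-x: there the carton can be gripped across its broad faces, but no finger fits between carton and cheeks. Lift straight up.
- board: fixed wooden chopping board, 170 mm along x, 260 mm along y, 22 mm thick, origin at the centre of its underside, flat top at z = 22 mm. A microwave 260 mm tall stands behind it on the right: its front is at world x = 0.62 (dials to 0.60), from world y = -0.04 to the right.
- box: fixed white box with grey lid, z up, origin on the worktop under the centre of the slot. It spans x -40 to +97 mm, y +-70 mm; the lid's top is 125 mm high, with guide rails 5 mm higher along its y edges. The slot in the lid is 42 mm along box x and 116 mm along box y and leads to a shaft 44 x 118 mm, with its floor at z = 12 mm. The carton goes in upright with its 62 mm width along box y; its top then lies 28 mm below the lid's top, just below the flaps.
- slot (a point): centre of the slot at the level of the lid's top, 125 mm above the worktop; axes as the box
- box_floor (a point): centre of the shaft's floor, 12 mm above the worktop
- flap_front (a joint): orange flap hinged along the slot's -x edge, 20 mm wide, 56 mm along box y and in the middle of the slot, so that a finger notch 30 mm long stays open at each end of the slot. rad: 0 shut (level), grows as it swings down into the box, up to 1.5. Its spring returns it (0.016 N m at 0, 0.044 N m at 1.4 rad); the carton pushed straight down opens it, with under 15 N for both. It leans on the carton at about 1.26 rad, clamping it, until the carton's top has passed below it.
- flap_back (a joint): the same, hinged along the slot's +x edge
- cover (a joint): blue cover plate sliding along box x on top of the lid; m: 0 fully closed over the slot, grows towards box +x, up to 0.055; it starts open (0.049 or more), clear of the slot. Friction about 1.5 N, stays where it is left.
- cover_grip (a point): middle of the top edge of the cover's upright grip ridge: 10 mm thick along box x, 60 mm along box y, standing 23 mm above the cover plate (plate top 4.5 mm above the lid's top). Moves with the cover.
- spice: bystander: loose slim spice jar with a red cap, 41 mm wide, 109 mm tall, origin under its centre
- spoon: bystander: loose teaspoon lying flat near the front edge, 130 x 26 x 11 mm, origin under its middle, its length along its x
- honey: bystander: loose honey jar with a green lid, 65 mm wide, 114 mm tall, at the back, origin under its centre
Not all that is in view belongs to the job. Of the things like the carton, leave any that is black or purple; of the rest the larger one is meant.

How it is judged (in metres and radians):
On the way, in this order (a step that is already met when the one before it is completed fails the run):
1. the carton stands upright and released on the chopping board (contact force between carton and board above 0.3 N and contact force between the fingers and carton below 0.1 N and angle between carton's own z axis and vertical below 0.15 rad and linear speed of carton below 0.02 m/s), for 0.2 s.
2. held by the fingers, the carton has pushed both flaps open and is being taken right in past them (value of joint each of flap_front, flap_back above 0.8 rad and contact force between the fingers and carton above 0.5 N and horizontal distance between carton and slot below 0.025 m and z of carton in the frame of box below 0.045 m), for 0.05 s.
3. the carton stands on the box floor, released, and both flaps have sprung shut (z of carton in the frame of box below 0.018 m and horizontal distance between carton and slot below 0.032 m and contact force between the fingers and carton below 0.1 N and value of joint each of flap_front, flap_back below 0.12 rad), for 0.2 s.
At the end, for the whole second after the job is handed in: The carton stands at rest and upright (within 0.2 rad) on the floor of the box (underside within 6 mm of it, inside the shaft), both flaps are shut (under 0.12 rad), and the cover is closed to within 5 mm (z of carton in the frame of box below 0.018 m and horizontal distance between carton and slot below 0.032 m and angle between carton's own z axis and vertical below 0.2 rad and linear speed of carton below 0.02 m/s and value of joint each of flap_front, flap_back below 0.12 rad and value of joint cover below 0.005 m); the robot touches nothing.
It fails at once if the carton is laid or knocked over (tilted more than 0.8 rad) (angle between carton's own z axis and vertical above 0.8 rad).
It fails at once if the spice jar is moved more than 3 cm (distance of spice from where it was at the start of the episode above 0.03 m).
It fails at once if the teaspoon is moved more than 3 cm (distance of spoon from where it was at the start of the episode above 0.03 m).
It fails at once if the honey jar is moved more than 3 cm (distance of honey from where it was at the start of the episode above 0.03 m).
It also fails if it takes over 61 s, if anything falls off the work surface, if the arm or the gripper's body presses on something with over 40 N, if the wrist force passes 120 N, or if a joint passes its speed limit or range.

### The arm

A 6-joint arm with a two-finger parallel gripper is mounted at the origin on a cart in front of the work surface, level with it; the furniture and walls round the work are solid. World frame = base frame: x ahead of the robot, y to its left, z up, the work surface at z = 0. Lengths are in m, angles in degrees, forces in N, time in s.
With the tool pointing down it reaches from about 0.35 to 0.875 m from the base axis. Payload 4.2 kg.
Tool frame: the origin (TCP) lies midway between the tips of the shut fingers; the grasp point (between the pads) lies 19 mm behind it; y points along the fingers, z is the direction in which the jaws open and shut, and the axes are right-handed (so a half turn about y gives the same grasp; the last joint's range is limited). The gripper opens to 87 mm and grips with 3 to 60 N. Pads are 19 mm wide; open, the fingers measure 117 mm over their backs; the gripper's body (75 mm by 190 mm) begins 51 mm behind the grasp point.
Start: joints at [90.218, 22.042, 0.453, 0, -68.411, -14.817], TCP at [0.158, 0.605, 0.223] pointing down, gripper open.
Joint ranges: [-179.83, 179.83], [-69.29, 118.12], [-61.27, 80.66], [-181.25, 117.63], [-171.15, -9.14], [-177.46, 177.46]. Speed limits (degrees/s): [159.86, 159.86, 180, 180, 180, 180].

### API

Orientations are given as [roll, pitch, yaw] about the fixed x, y, z axes, in that order (R = Rz(yaw) Ry(pitch) Rx(roll)).
In Python, from workcell import env gives the robot as it stands. The module is installed in compiled form; this text tells all that it offers. Calls block until the motion is done:
- env.goto(position, orientation): joint-space move of the TCP to a pose.
- env.move_straight(position, rotation=None, rate=0.15, force_limit=None): straight line of the TCP; rotation=None keeps the orientation; rate is the mean speed in m/s. With force_limit (N) it stops when the force on the tool has changed by that much, and returns True; else False.
- env.set_joints(angles): joint-space move.
- env.gripper_to(opening, grasp_force=None): opening from 0.0 (shut) to 1.0 (fully open); grasp_force is the grip in N (None keeps the last); returns when the fingers have stopped.
- env.dwell(seconds).
- env.inverse_kinematics(position, orientation): joint angles nearest the present ones, or None.
- env.read_state(): the state.
- env.grab_frame(name): name is "side" or "top" or "wrist"; returns a dict with "image" (420x560x3 uint8, blue, green, red), "fx", "fy", "cx", "cy" (pixels), "D" ([k1, k2, p1, p2, k3] as OpenCV has them; the pictures are not rectified), "position" and "orientation" of the camera in the world. Camera axes: x right, y up, looking along -z (the intrinsics and any distortion apply to the point x, -y, -z); pixel columns grow to the right and rows downward; lengths in m; the calibration is good to about 2 mm. A picture is of the moment at which its call begins. There is no depth.
A pose or a line that the arm cannot do raises env.Unreachable and nothing moves.
- env.close_job(): hands the job in, once; it reports no verdict.
Trained networks look in a picture, given as the dict that the camera call returned (one of the last four; its "shot" number tells which), for a name from the list of things; names that differ only in an ending like _2 or _b are one class to them, and where a whole thing is asked for, a point or a joint stands for the part that bears it (a point fixed in the world has none). Each returns a list of dicts, best first, with "score" (0 to 1); they miss things now and then, are a little off and sometimes report something else, mostly with a low value. They report only what shows in the picture. A call takes as long as a camera call. They do not tell look-alikes from the thing itself.
- env.search_frame(picture, thing): "xyz" ([x, y, z] in m, in world coordinates, good to about 4 mm: the middle of the surface that is visible of it).
- env.trace(picture, thing): "mask" (420x560 bool, what is visible of it).
The state is a dict: "clock": time; "joint_positions": joint angles; "qvel": joint speeds; "joint_torque": joint torques, N m; "position": TCP position; "tool_rot": TCP orientation; "force": force on the tool from outside, world axes, zero at the start; "wrist_torque": the same for the moment, N m; "opening": opening from 0.0 (shut) to 1.0 (fully open).
Only numpy, scipy, OpenCV 4.12 (cv2) and the standard library are available. Lean on these libraries where they do the work, as an engineer would, in place of code of your own. Each camera call takes 0.05 s, during which the arm holds its last target. There are 200 camera calls.

## Working session

There is one attempt and no reset: what is moved stays moved. The work goes in short steps, each a Python script; the robot and the scene stay as the last script left them, time stands still between calls to the robot, and variables do not carry over. Pictures are saved under pics/ and viewed, about 8 in all and at most 12, crops included, and the job is handed in when it is done.

```bash
mkdir -p pics
cat > h.py <<'E'
import numpy as np, cv2
from workcell import env
from scipy.spatial.transform import Rotation as R
def save(f,n): cv2.imwrite('pics/'+n+'.png',f['image'])
def rot(f):
    o=np.array(f['orientation'],float)
    return o if o.shape==(3,3) else R.from_euler('xyz',o,degrees=True).as_matrix()
def K(f): return np.array([[f['fx'],0,f['cx']],[0,f['fy'],f['cy']],[0,0,1.]])
def proj(f,P):
    p=(np.atleast_2d(P)-f['position'])@rot(f); p=p*[1,-1,-1]
    return cv2.projectPoints(p,np.zeros(3),np.zeros(3),K(f),np.array(f['D'],float))[0][:,0]
def toplane(f,uv,z):
    u=cv2.undistortPoints(np.array(uv,float).reshape(-1,1,2),K(f),np.array(f['D'],float))[:,0]
    d=np.c_[u[:,0],-u[:,1],-np.ones(len(u))]@rot(f).T
    c=np.array(f['position']); return c+d*((z-c[2])/d[:,2])[:,None]
E
python3 - <<'E'
from h import *
np.set_printoptions(precision=4,suppress=True)
s=env.read_state(); print(s['clock'],s['position'],s['tool_rot'],s['opening'],s['force'])
ims=[]
for n in ['top','side']:
    f=env.grab_frame(n); ims.append(f['image']); print(n,f['position'],f['orientation'],f['fx'],f['D'])
    for t in ['carton','rack','board','box','cover_grip','flap_front','spice','spoon','honey']:
        for r in env.search_frame(f,t): print(t,round(r['score'],2),np.array(r['xyz']),proj(f,r['xyz'])[0].round())
    save(f,n)
E
```

```text
0.0 [0.1574 0.6043 0.2215] [-89.8757   0.0045 165.392 ] 0.999570549842296 [ 0.3941  0.2084 -1.5104]
top [ 0.3555 -0.0179  1.2501] [  9.7512   0.2399 -91.606 ] 465.0417355282221 [-0.0484  0.      0.      0.      0.    ]
carton 0.88 [0.6728 0.1938 0.0853] [200. 170.]
carton 0.78 [ 0.4905 -0.0479  0.0915] [296. 238.]
carton 0.72 [0.4288 0.0642 0.0659] [252. 264.]
carton 0.5 [0.5118 0.0765 0.0562] [247. 232.]
rack 0.92 [ 0.4894 -0.0528  0.0081] [297. 242.]
rack 0.56 [0.508  0.2126 0.1214] [190. 232.]
rack 0.29 [0.5401 0.2046 0.1253] [193. 219.]
board 0.95 [ 0.4749 -0.2891  0.017 ] [386. 244.]
box 0.94 [0.5393 0.1967 0.1288] [196. 219.]
box 0.72 [0.5256 0.2067 0.1211] [192. 225.]
cover_grip 0.72 [0.5729 0.2087 0.1315] [191. 205.]
flap_front 0.55 [0.5088 0.2099 0.1204] [191. 232.]
spice 0.53 [0.6293 0.0464 0.1034] [257. 184.]
spoon 0.66 [0.3372 0.1478 0.0074] [223. 301.]
honey 0.82 [0.7647 0.2645 0.1149] [171. 134.]
honey 0.5 [0.5099 0.2095 0.1217] [191. 231.]
side [ 0.0403 -0.7736  0.918 ] [ 48.9909   1.0515 -34.2976] 507.85771606897003 [-0.0365  0.      0.      0.      0.    ]
carton 0.9 [ 0.4889 -0.0578  0.0741] [280. 235.]
carton 0.64 [0.6732 0.1788 0.0602] [288. 163.]
carton 0.59 [0.4201 0.0462 0.0476] [233. 229.]
carton 0.57 [0.5036 0.0618 0.043 ] [259. 214.]
rack 0.97 [ 0.4878 -0.0831  0.021 ] [286. 257.]
board 0.61 [ 0.4665 -0.3047  0.0218] [337. 325.]
box 0.71 [0.3379 0.143  0.0039] [188. 233.]
box 0.62 [0.5354 0.1629 0.1036] [247. 171.]
cover_grip 0.96 [0.5749 0.2001 0.1276] [252. 152.]
cover_grip 0.67 [0.5299 0.1637 0.1023] [246. 172.]
flap_front 0.65 [ 0.4655 -0.3061  0.0226] [337. 326.]
spice 0.59 [0.6282 0.0334 0.0688] [305. 194.]
spoon 0.6 [0.5281 0.2016 0.1197] [237. 160.]
spoon 0.45 [0.3348 0.1443 0.0054] [187. 233.]
honey 0.84 [0.7655 0.249  0.0867] [300. 133.]
```

View pics/top.png

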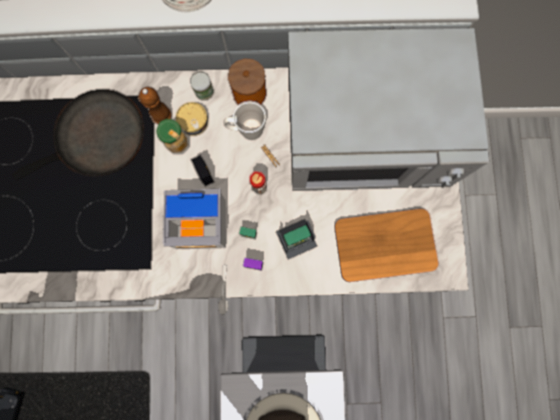

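View pics/side.png

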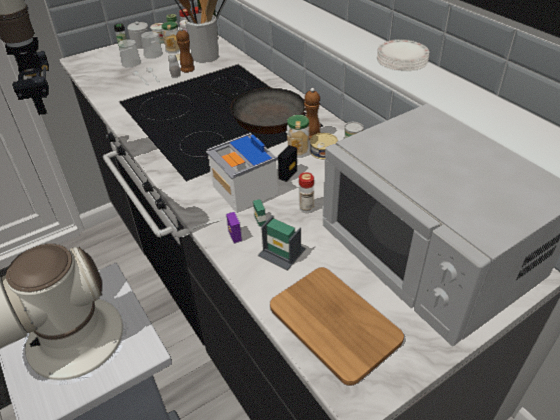

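Look-alikes (top view): black carton (203,170), purple (253,264), small green (247,232), and the larger green one in the rack (296,238). The description picks the last. Next is one close crop, plus yaw fits for the rack and box.

Run:
```python
from h import *
np.set_printoptions(precision=4,suppress=True)
f=env.grab_frame('top')
im=f['image']
c=cv2.resize(im[180:290,150:350],None,fx=4,fy=4,interpolation=cv2.INTER_CUBIC); cv2.imwrite('pics/crop.png',c)
hsv=cv2.cvtColor(im,cv2.COLOR_BGR2HSV)
def rect(m,z,name):
    n,l,st,ce=cv2.connectedComponentsWithStats(m.astype(np.uint8))
    i=1+np.argmax(st[1:,4]); ys,xs=np.nonzero(l==i)
    w=toplane(f,np.c_[xs,ys],z)[:,:2]
    print(name,st[i],'rect',cv2.minAreaRect((w*1000).astype(np.float32)))
box=lambda x0,x1,y0,y1:np.pad(np.ones((y1-y0,x1-x0),bool),((y0,420-y1),(x0,560-x1)))
H,S,V=[hsv[...,i].astype(int) for i in range(3)]
rect((H>60)&(H<95)&(S>80)&box(270,325,215,260),.091,'carton')
rect((H>5)&(H<20)&(S>150)&box(165,225,215,250),.125,'flaps')
rect((H>105)&(H<125)&(S>150)&box(160,225,185,225),.1295,'cover')
for t,z in [('rack',.05),('board',.022),('box',.125),('cover_grip',.15),('spoon',.005),('spice',.109)]:
    r=env.trace(f,t)
    if r: print(r[0]['score']); rect(r[0]['mask'],z,t)
```

```text
carton [284 225  27  20 322] rect ((497.7767028808594, -50.34646987915039), (31.701534271240234, 65.55487060546875), 22.3710880279541)
flaps [181 220  23  16 351] rect ((518.6074829101562, 207.1178741455078), (54.523231506347656, 37.08135223388672), 88.4179916381836)
cover [ 166  193   51   24 1123] rect ((575.197021484375, 208.44976806640625), (124.39447021484375, 57.587432861328125), 88.36348724365234)
0.8
rack [276 219  41  40 742] rect ((494.7671813964844, -50.87028503417969), (83.57188415527344, 91.34780883789062), 23.386980056762695)
0.72
board [ 334  209  105   73 6257] rect ((473.264892578125, -286.87628173828125), (174.1469268798828, 262.9299621582031), 5.901782512664795)
0.97
box [ 163  189   63   60 3628] rect ((541.4483032226562, 201.63638305664062), (153.54815673828125, 147.59068298339844), 88.97716522216797)
0.96
cover_grip [ 167  193   51   25 1168] rect ((570.5159912109375, 202.33067321777344), (121.66094970703125, 58.1026725769043), 89.7743148803711)
0.75
spoon [220 265   7  28 147] rect ((396.8410339355469, 147.44155883789062), (15.96312141418457, 71.2501220703125), 89.49569702148438)
0.9
spice [249 171  19  25 355] rect ((630.7599487304688, 43.820533752441406), (64.6576919555664, 42.2624397277832), 17.06021499633789)
```

View pics/crop.png

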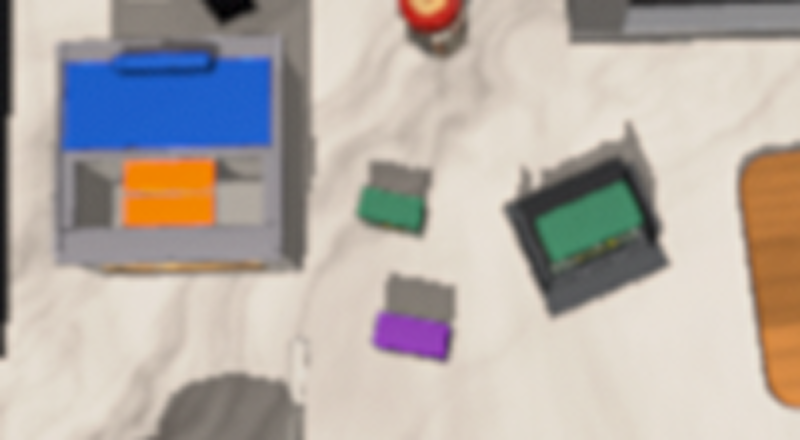

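```bash
cat >> h.py <<'E'
np.set_printoptions(precision=4,suppress=True)
def rpy(yaw): return [-90,0,yaw]
def rect(f,hlo,hhi,smin,z,near=None,rad=.1):
    hsv=cv2.cvtColor(f['image'],cv2.COLOR_BGR2HSV); H,S=hsv[...,0],hsv[...,1]
    m=(H>hlo)&(H<hhi)&(S>smin); ys,xs=np.nonzero(m)
    w=toplane(f,np.c_[xs,ys],z)[:,:2]
    if near is not None:
        k=np.hypot(*(w-near).T)<rad; m2=np.zeros(m.shape,np.uint8); m2[ys[k],xs[k]]=1
    else: m2=m.astype(np.uint8)
    n,l,st,_=cv2.connectedComponentsWithStats(m2); i=1+np.argmax(st[1:,4]); ys,xs=np.nonzero(l==i)
    w=toplane(f,np.c_[xs,ys],z)[:,:2]
    return st[i],cv2.minAreaRect((w*1000).astype(np.float32))
E
python3 - <<'E'
from h import *
for y in (-91.6,88.4): print('box',y,env.inverse_kinematics([.519,.207,.25],rpy(y-90)),env.inverse_kinematics([.519,.207,.25],rpy(y)))
for y in (-67.6,112.4): print('rack',y,env.inverse_kinematics([.497,-.05,.2],rpy(y)))
for y in (-91.6,88.4,178,-2): print('board',y,env.inverse_kinematics([.45,-.24,.2],rpy(y)))
env.goto([.47,.2,.32],rpy(178.4))
f=env.grab_frame('wrist'); save(f,'w_box'); print(f['position'],f['orientation'],env.read_state()['position'],env.read_state()['clock'])
print('flaps',rect(f,5,20,150,.125,[.519,.207])); print('cover',rect(f,105,125,150,.1295,[.575,.207]))
for t in ['cover_grip','flap_front','flap_back','box']:
    for r in env.search_frame(f,t): print(t,r['score'],np.array(r['xyz']))
E
```

```text
box -91.6 [ 38.3624  14.5144  -6.4637   0.     -69.0219  50.0376] [ 38.3624  14.5144  -6.4637   0.     -69.0219 140.0376]
box 88.4 [  38.3624   14.5144   -6.4637   -0.      -69.0219 -129.9624] [ 38.3624  14.5144  -6.4637   0.     -69.0219 -39.9624]
rack -67.6 [  12.9129   10.8972  -18.782     0.      -60.3208 -170.5129]
rack 112.4 [ 12.9129  10.8972 -18.782    0.     -60.3208   9.4871]
board -91.6 [  -9.8123   11.9243  -17.4422    0.      -60.6335 -171.7877]
board 88.4 [ -9.8123  11.9243 -17.4422   0.     -60.6335   8.2123]
board 178 [ -9.8123  11.9243 -17.4422   0.     -60.6335  97.8123]
board -2 [ -9.8123  11.9243 -17.4422  -0.     -60.6335 -82.1877]
[0.5472 0.1981 0.4802] [-16.3808  -0.0497 -91.4612] [0.4698 0.2007 0.3197] 3.2833
flaps (array([ 243,  110,   57,   21, 1107], dtype=int32), ((528.9363403320312, 207.19725036621094), (54.20719528198242, 18.56909942626953), 89.99146270751953))
cover (array([ 199,   37,  140,   69, 8627], dtype=int32), ((573.6114501953125, 206.99386596679688), (126.57011413574219, 58.01182556152344), 89.91273498535156))
cover_grip 0.87 [0.5726 0.2075 0.1301]
cover_grip 0.18 [0.5102 0.2103 0.1195]
flap_front 0.77 [0.5084 0.2078 0.1195]
flap_back 0.63 [0.5283 0.2087 0.1233]
box 0.72 [0.5503 0.2094 0.1236]
```

View pics/w_box.png

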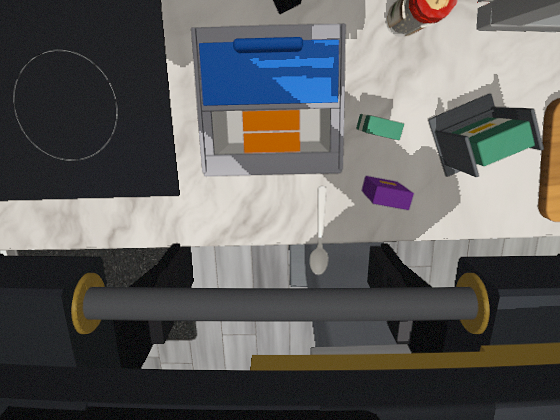

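The wrist view shows the slot with its flaps at columns 243–300, rows 110–152, their split at about row 131, and the ridge at about (268,44). The black cheeks and the carton are at about (490,135). Next I refine the box and then the rack.

Run:
```python
from h import *
f=env.grab_frame('wrist')
hsv=cv2.cvtColor(f['image'],cv2.COLOR_BGR2HSV); m=((hsv[...,0]>5)&(hsv[...,0]<20)&(hsv[...,1]>150)).astype(np.uint8); m[:100]=0;m[160:]=0;m[:,:230]=0;m[:,310:]=0
m=cv2.morphologyEx(m,cv2.MORPH_CLOSE,np.ones((5,5)))
ys,xs=np.nonzero(m); print(cv2.minAreaRect((toplane(f,np.c_[xs,ys],.125)[:,:2]*1000).astype(np.float32)))
# lid outer corners
L=toplane(f,[[193,28],[345,24.5],[342,172],[204,175],[243.0,131.5],[300,130.5]],.128); print(L[:,:2]); 
env.goto([.45,-.06,.22],rpy(112.4))
f=env.grab_frame('wrist'); save(f,'w_rack'); print(env.read_state()['clock'],f['position'],rect(f,60,95,80,.091,[.497,-.05],.06))
for r in env.search_frame(f,'carton'): print(r['score'],np.array(r['xyz']))
# outline of intended top rectangle
im=f['image'].copy()
a=np.radians(22.4); ex=np.array([np.cos(a),np.sin(a)]); ey=np.array([-ex[1],ex[0]])
c=np.array([.497,-.05])
q=np.array([[*(c+.015*i*ex+.031*j*ey),.091] for i,j in [(1,1),(1,-1),(-1,-1),(-1,1)]])
cv2.polylines(im,[proj(f,q).round().astype(int)],True,(0,0,255),1)
cv2.imwrite('pics/w_rack.png',im)
```

```text
((518.460693359375, 207.1986541748047), (54.324424743652344, 39.53865051269531), 89.91778564453125)
[[0.6131 0.2746]
 [0.6123 0.1375]
 [0.4772 0.138 ]
 [0.4777 0.275 ]
 [0.5192 0.234 ]
 [0.5187 0.1792]]
4.6667 [ 0.4801 -0.1315  0.3811] (array([ 206,  145,   41,   77, 2904], dtype=int32), ((496.3313293457031, -53.11618423461914), (32.31136703491211, 64.16483306884766), 22.414981842041016))
0.8 [ 0.4965 -0.0551  0.0966]
0.76 [0.4315 0.0465 0.0359]
0.71 [0.5033 0.058  0.0166]
```

View pics/w_rack.png

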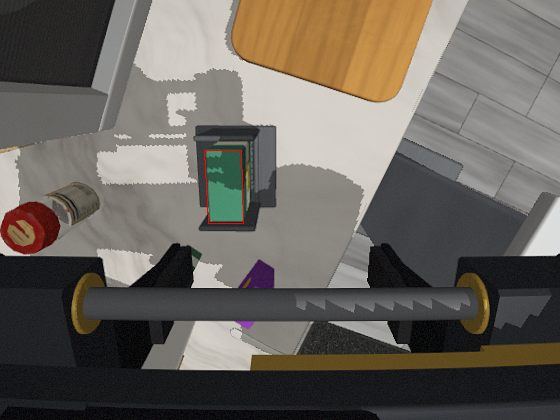

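The projected outline (red, columns 206–244, rows 151–223) sits on the rack carton's top, about 2 mm off along its length. Now the grasp and the transfer to the board.

Run:
```python
from h import *
def st(t): s=env.read_state(); print(t,round(s['clock'],2),s['position'],s['tool_rot'],s['opening'],s['force'])
env.goto([.4965,-.0515,.13],rpy(112.4))
print(env.move_straight([.4965,-.0515,.045],force_limit=8)); st('down')
env.gripper_to(0.0,15); st('grip')
env.move_straight([.4965,-.0515,.16],rate=.12); st('lift')
env.goto([.445,-.25,.14],rpy(89.8)); st('over')
print(env.move_straight([.445,-.25,.075],rate=.12))
print(env.move_straight([.445,-.25,.056],rate=.03,force_limit=3)); st('placed')
env.gripper_to(0.7); env.dwell(.3)
env.move_straight([.445,-.25,.15]); env.gripper_to(1.0); st('up')
env.goto([.38,-.25,.2],rpy(179.8))
f=env.grab_frame('wrist'); print(f['position'],rect(f,60,95,80,.107,[.445,-.25],.06))
c=np.array([.445,-.25]); im=f['image'].copy()
q=np.array([[*(c+[.015*i,.031*j]),.107] for i,j in [(1,1),(1,-1),(-1,-1),(-1,1)]])
cv2.polylines(im,[proj(f,q).round().astype(int)],True,(0,0,255),1); cv2.imwrite('pics/w_board.png',im)
```

```text
False
down 5.92 [ 0.4977 -0.0513  0.0466] [-90.183    0.0533 112.4314] 1.001207685196217 [-0.1505 -0.1008  0.0528]
grip 6.89 [ 0.4967 -0.0515  0.045 ] [-90.0171   0.0027 112.3985] 0.34619136203254913 [ 0.2409 -0.6718 -0.1981]
lift 8.0 [ 0.4958 -0.0516  0.1591] [-89.8916  -0.0392 112.3839] 0.3447215909028308 [-0.1767 -0.1798 -1.422 ]
over 8.83 [ 0.4452 -0.2498  0.1398] [-89.9842  -0.0057  89.8223] 0.34464823024101715 [ 0.3095 -0.304  -1.1929]
False
True
placed 10.03 [ 0.4451 -0.2501  0.0603] [-90.0013   0.0179  89.8144] 0.34706549341977955 [ 0.5755 -0.2847  0.4594]
up 12.67 [ 0.445 -0.25   0.15 ] [-89.9311  -0.0303  89.7826] 0.9972406770289594 [ 0.7732  0.2021 -0.3623]
[ 0.4574 -0.2508  0.3604] (array([ 233,   97,   90,   43, 3754], dtype=int32), ((445.5316467285156, -249.22894287109375), (60.3544921875, 28.234149932861328), 89.82564544677734))
```

View pics/w_board.png

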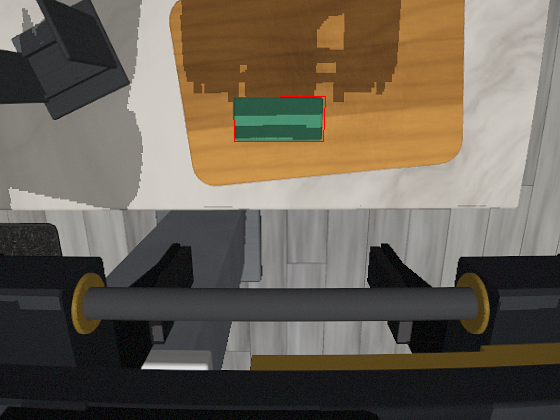

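It stands upright on the board, released; the outline matches (columns 234–324, rows 97–141). Now I take it by the narrow sides and insert it.

Run:
```python
from h import *
def st(t): s=env.read_state(); print(t,round(s['clock'],2),s['position'],s['opening'],s['force'])
Y=179.8
env.goto([.445,-.2495,.15],rpy(Y))
print(env.move_straight([.445,-.2495,.077],force_limit=8)); st('down')
env.gripper_to(0.0,40); st('grip')
env.move_straight([.445,-.2495,.24],rate=.15); st('lift')
X,Yb=.5187,.207
env.goto([X,Yb,.235],rpy(Y)); env.dwell(.3)
f=env.grab_frame('wrist'); save(f,'w_pre'); f=env.grab_frame('side'); cv2.imwrite('pics/s_pre.png',cv2.resize(f['image'][80:240,160:360],None,fx=3,fy=3)); st('over')
print(env.move_straight([X,Yb,.19],rate=.1,force_limit=6)); st('at lid')
```

```text
False
down 15.2 [ 0.4456 -0.2499  0.0783] 0.9986300363226869 [-0.3287 -0.4579 -0.1939]
grip 15.77 [ 0.4452 -0.2495  0.0774] 0.7080795115820924 [-0.2851  0.7196  2.4416]
lift 17.0 [ 0.4443 -0.2492  0.2388] 0.7075522080914173 [-0.3428  0.2593 -1.4304]
over 19.09 [0.5188 0.2067 0.2351] 0.7065355096434913 [ 0.6838 -0.4258 -1.7142]
False
at lid 19.69 [0.5191 0.2072 0.1904] 0.7098528180346394 [-0.0456  1.0131 -0.2637]
```

View pics/s_pre.png

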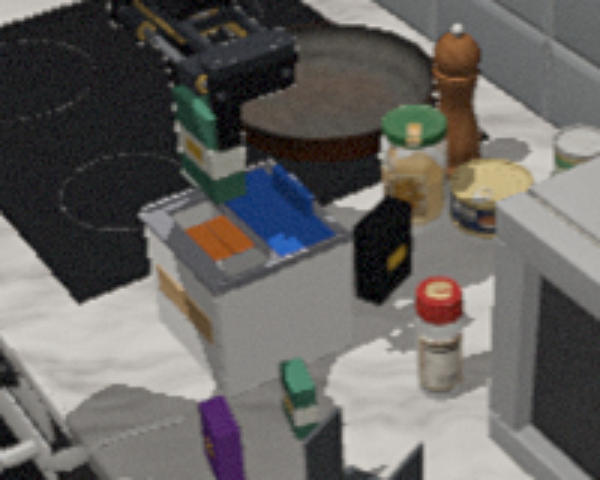

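The carton (crop ~(208,145)) hangs upright above the slot, with the flaps at ~(220,238). Pushing it in.

Run:
```python
from h import *
def st(t): s=env.read_state(); print(t,round(s['clock'],2),s['position'],s['opening'],s['force'])
X,Yb=.5187,.207
for z in (.165,.14,.115,.095,.085,.075,.070):
    r=env.move_straight([X,Yb,z],rate=.06,force_limit=22); st((z,r))
    if r: break
else:
    print(env.move_straight([X,Yb,.063],rate=.03,force_limit=8)); st('floor')
```

```text
(0.165, False) 20.26 [0.5191 0.2074 0.1653] 0.7103389262149941 [0.1034 0.8795 1.8783]
(0.14, False) 20.82 [0.5174 0.2063 0.1381] 0.7107469877040488 [-1.124   1.2322 -5.2889]
(0.115, False) 21.39 [0.5179 0.2068 0.1138] 0.7074203523995941 [-0.4034  0.1734 -4.7126]
(0.095, False) 21.88 [0.5179 0.2067 0.0938] 0.7086397960212432 [-0.7283  1.2636 -5.1484]
(0.085, False) 22.19 [0.5183 0.2069 0.0842] 0.7111144929195231 [-0.4408  1.3963 -5.5821]
(0.075, False) 22.51 [0.5182 0.2069 0.0742] 0.7054837378735096 [-0.5647  1.388  -4.8066]
(0.07, False) 22.76 [0.5184 0.2066 0.0697] 0.7089193059201704 [-0.7973 -0.4286 -1.0886]
True
floor 22.98 [0.5197 0.2073 0.0673] 0.7068263333118019 [-0.5682 -1.3426  3.3447]
```

It reached the floor at the expected height (TCP 0.067), and the flap load vanished at 0.070. Now I release, withdraw and look.

Run:
```python
from h import *
def st(t): s=env.read_state(); print(t,round(s['clock'],2),s['position'],s['opening'],s['force'])
X,Yb=.5187,.207
env.gripper_to(0.80,5); st('open'); env.dwell(.2)
print(env.move_straight([X,Yb,.16],rate=.1,force_limit=6)); st('up')
env.move_straight([X-.05,Yb,.28],rate=.2); env.dwell(.3)
f=env.grab_frame('wrist'); save(f,'w_after'); st('v')
hsv=cv2.cvtColor(f['image'],cv2.COLOR_BGR2HSV); m=((hsv[...,0]>5)&(hsv[...,0]<20)&(hsv[...,1]>150))
print('ridge/cover',rect(f,105,125,150,.1295,[.575,.207])); print(env.search_frame(f,'cover_grip'))
```

```text
open 23.47 [0.5185 0.2068 0.066 ] 0.8026827131057015 [-0.3486 -0.2322  0.253 ]
False
up 24.76 [0.5182 0.2067 0.1592] 0.7970253338662514 [ 0.0045 -0.3965 -0.1894]
v 25.91 [0.4687 0.2069 0.2792] 0.7996055925468393 [-0.0597  0.698   0.2605]
ridge/cover (array([  199,    26,   159,    76, 11226], dtype=int32), ((574.1317749023438, 207.2262420654297), (126.36128234863281, 57.760250091552734), 89.91337585449219))
[{'xyz': [0.5714, 0.2079, 0.13], 'score': 0.67}]
```

View pics/w_after.png

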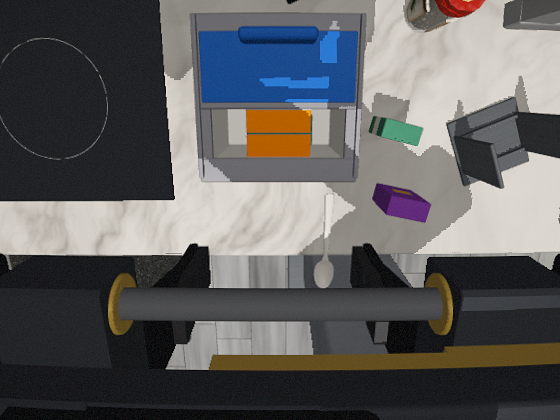

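The flaps are level (rows 110–157) with only a thin green sliver at the edge, and the ridge is at (279,35). Next I push the cover from behind with shut fingers.

Run:
```python
from h import *
def st(t): s=env.read_state(); print(t,round(s['clock'],2),s['position'],s['opening'],s['force'])
f=env.grab_frame('wrist'); L=toplane(f,[[279,26],[279,35],[279,45]],.1525)[:,0]; print('ridge x',L)
rx=L[:2].mean()
env.gripper_to(0.0,20)
env.goto([rx+.04,.207,.20],rpy(179.8))
print(env.move_straight([rx+.04,.207,.138],rate=.1,force_limit=4)); st('down')
print('touch',env.move_straight([rx-.005,.207,.138],rate=.04,force_limit=1.2)); st('touch')
p=env.read_state()['position'][0]
print('push',env.move_straight([p-.065,.207,.138],rate=.04,force_limit=8)); st('push')
```

```text
ridge x [0.599  0.5928 0.5859]
False
down 28.85 [0.6363 0.2073 0.1391] 0.003517128314316564 [-0.2272 -0.2015  0.3018]
touch True
touch 29.56 [0.6087 0.2069 0.1376] 0.0036543074070156884 [-0.0657  1.1645 -1.0327]
push True
push 30.77 [0.5571 0.2072 0.1381] 0.0032393785674022482 [ 2.0168 -0.7174  0.8334]
```

Run:
```python
from h import *
def st(t): s=env.read_state(); print(t,round(s['clock'],2),s['position'],s['force'])
x=env.read_state()['position'][0]
print('repush',env.move_straight([x-.012,.207,.138],rate=.03,force_limit=12)); st('p')
x=env.read_state()['position'][0]
env.move_straight([x+.02,.207,.138]); env.move_straight([x+.02,.207,.22]); env.goto([.45,.207,.30],rpy(179.8)); env.dwell(.3); st('v')
f=env.grab_frame('wrist'); save(f,'w_end'); print('cover',rect(f,105,125,150,.1295,[.53,.207]))
for t in ('spice','spoon','honey'):
    g=env.grab_frame('top'); print(t,[ (r['score'],np.array(r['xyz'])) for r in env.search_frame(g,t)][:1])
```

```text
repush True
p 31.02 [0.5572 0.2074 0.1383] [ 1.1372 -1.0851  0.7897]
v 32.95 [0.4505 0.2069 0.2987] [ 0.1869 -0.6323  0.5874]
cover (array([ 206,   78,  145,   65, 8961], dtype=int32), ((519.1077880859375, 207.39370727539062), (55.08388900756836, 126.74276733398438), 0.2814529836177826))
spice [(0.74, array([0.629 , 0.0419, 0.1062]))]
spoon [(0.76, array([0.3368, 0.1462, 0.0075]))]
honey [(0.9, array([0.7671, 0.2676, 0.1135]))]
```

View pics/w_end.png

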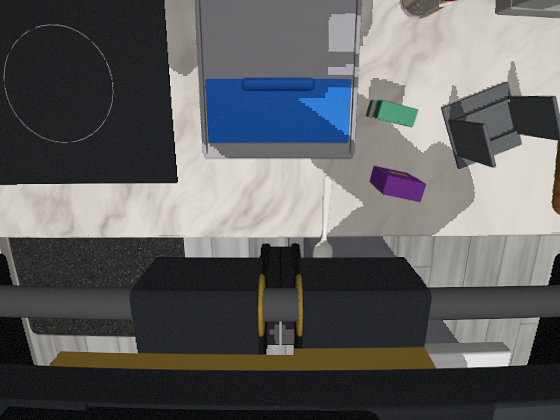

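```bash
python3 -c "
from h import *
env.close_job(); print(env.read_state()['clock'])"
```

```text
the job is handed in; nothing more can be done
the job is handed in; nothing more can be done
```

The carton is in the tea box with the cover closed over it, and I handed the job in after about 33 s. No verdict was reported.

- **Transfer:** I took the large green carton from the rack by its broad faces and stood it on the chopping board. A wrist picture then showed it upright and released there.
- **Insertion:** I took it again by its narrow sides and pushed it down past the flaps. It touched the floor at the expected height (TCP 0.067 m). The flap load disappeared just before that. After I let go and lifted the hand out, the wrist picture showed both flaps level.
- **Cover:** I pushed it shut with closed fingers until it hit a hard stop. A second push with a 12 N limit did not move it. The last picture showed it centred on the slot to within about 1 mm, after 52–55 mm of travel.
- **Bystanders:** The spice jar, teaspoon and honey jar were found within 5 mm of where they started, which is about the detector's accuracy.

No check failed. Two things were not seen directly. The flap angles during the push were judged only from the forces. Once the cover was shut, the carton and flaps could no longer be seen.

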